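# Seat the drill chuck in the finishing stand

## Task

Take the drill chuck out of the wooden rack and set its tapered shank upright in the taper socket of the finishing stand, then let go of it. Then tap down on top of the chuck with the closed fingers until the taper is driven fully home. Leave the pointed cone centre and the four-pronged drive centre in the rack.

Things in the scene. Friction and masses are not known exactly. Their poses are not given: they have to be found in the camera images.
- chuck_mid (a point): Steel drill chuck, 0.3 kg, biggest in the rack. Round knurled body 38 mm wide, 40 tall, then narrowing to a flat nose 25 wide; 52 tall in all. Below it a tapered shank 65 long, 24 wide at the body, 10 at its end. Point: on the axis 24 mm above the body's underside (grip here), 28 below the nose, 89 above the shank's end. z: up through the nose. Stands shank down in a rack hole, body on the board.
- socket (a point): Centre of the taper socket's mouth, on the top rim of the fixed finishing stand (grey foot 110 mm wide, steel sleeve 47 wide), 100 mm above the bench; z up. Bore 28 wide, tapering. Set in loose, the chuck stands with its point 46 mm above this. Pushing down with 7 to 12 N drives it 14 mm down against friction, to a solid stop with its point 32 mm above; it stays where driven.
- cone_mid (a point): Bystander in the rack: steel cone centre on the same shank, head 32 mm wide, 40 tall, pointed. Point: on the axis, 10 mm above the head's underside; z up. The rack is fixed: wooden board 75 x 235 mm, top 80 mm above the bench, three holes 75 mm apart in a row running left to right within 20 degrees; any fitting may be in any hole.
- prong_mid (a point): Bystander in the rack: steel four-prong drive centre on the same shank, head 28 mm wide, 31 tall, with a cross of prongs and a centre pin on top. Point: on the axis, 10 mm above the head's underside; z up.

How it is judged:
On the way:
1. the chuck stands in the socket, let go, not yet driven home (horizontal distance between chuck_mid and socket below 0.015 m and z of chuck_mid in the frame of socket between 0.037 and 0.055 m and angle between chuck_mid's own z axis and vertical below 0.2 rad and contact force between the fingers and chuck below 0.2 N), for 0.2 s.
At the end, for the whole second after the job is handed in: The chuck stands in the socket within 10 mm of its axis and 10 degrees of upright, driven home to within about 4 mm (its point less than 36 mm above the rim), and released; the cone centre and the prong centre are within 40 mm of where they were (horizontal distance between chuck_mid and socket below 0.01 m and z of chuck_mid in the frame of socket below 0.036 m and angle between chuck_mid's own z axis and vertical below 0.17 rad and distance of each of cone_mid, prong_mid from where it was at the start of the episode below 0.04 m); the robot touches nothing.
It fails at once if the cone centre or the prong centre is taken out of the rack (distance of any of cone_mid, prong_mid from where it was at the start of the episode above 0.04 m).
It also fails if it takes over 43 s, if anything falls off the work surface, if the arm or the gripper's body presses on something with over 40 N, if the wrist force passes 120 N, or if a joint passes its speed limit or range.

## Robot

A 6-joint arm with a two-finger parallel gripper is mounted at the origin on a cart in front of the work surface, level with it; the furniture and walls round the work are solid. World frame = base frame: x ahead of the robot, y to its left, z up, the work surface at z = 0. Lengths are in m, angles in rad, forces in N, time in s.
With the tool pointing down it reaches from about 0.325 to 1 m from the base axis. Payload 5.1 kg.
Tool frame: the origin (TCP) lies at the very end of the fingers, on their centre line; the grasp point (between the pads) lies 19 mm behind it; z points along the fingers, y is the direction in which the jaws open and shut (so a half turn about z gives the same grasp; the last joint's range is limited). The gripper opens to 85 mm and grips with 20 to 120 N. Pads are 22 mm wide; open, the fingers measure 114 mm over their backs; the gripper's body (76 mm by 85 mm) begins 54 mm behind the grasp point. The pads swing forward as they close: fully open they stand 13 mm farther back than shut.
Start: joints at [-1.275, 0.124, 1.65, -0, 1.367, -0.083], TCP at [0.24, -0.604, 0.231] pointing down, gripper open.
Joint ranges: [-2.61, 2.61], [-1.02, 2.33], [0.03, 2.71], [-1.35, 4.49], [0.32, 2.68], [-2.91, 2.91]. Speed limits (rad/s): [2.57, 2.57, 3.14, 3.14, 3.14, 3.14].

## Interface

Orientations are given as a unit quaternion [x, y, z, w].
In Python, from station import r, eyes, ticket, models gives the robot as it stands.
- The arm moves only by the tool drive_tool, never from a script. Its argument "rows" is a list that holds one entry, the list of rows, each a list of 5 numbers: the shift along the tool's x, y, z in m, then the turn about the tool's z in degrees, then the opening, from -1 (shut) to 1 (fully open), so that 0 is half open. A call has exactly 8 rows; each row is the pose to reach, as a shift and turn from the pose commanded when the call began, along the tool's axes at that moment; what a row does not reach only later rows make up. A row lasts 1/12 s, in which the tool goes at most 41.7 mm and 7.16 degrees, less where a joint would pass 70% of its speed; a pose out of reach is approached as far as the arm can. A call with a gripper value outside its range is refused whole. The fingers move at their own pace and stop on an object; the grip force is fixed at half the most. Time passes only in rows, so rows that repeat a pose let the fingers close, or fill a call up. It gives the time, the measured TCP pose, the force and the opening at its end, in the units of the state.
- r.observe(): the state, without advancing time (a new reading comes with each control period).
- eyes.camera(name): name is "scene" or "top"; returns a dict with "image" (420x560x3 uint8, red, green, blue), "depth" (420x560 float32, m along the optical axis (not along the pixel's ray), 0 where there is no reading), "fov_y" (degrees; the focal length in pixels is half the picture's height over the tangent of half this angle, whatever the lens; pixels are square), "cx", "cy" (the principal point, pixels), "k1" (the pictures are not rectified: a ray, as slopes to the right and down, at radius r is drawn at 1 + k1 r^2 times it, then the intrinsics apply), "R" (3x3) and "t" (3): a world point X has camera coordinates R X + t. Camera axes: x right, y down, z forward; pixel columns grow to the right and rows downward; lengths in m; the calibration is good to about 2 mm. A picture is of the moment at which its call begins.
- ticket.job_done(): hands the job in, once; it reports no verdict.
Trained networks look in a picture, given as the dict that the camera call returned (one of the last four; its "shot" number tells which), for a name from the list of things; names that differ only in an ending like _2 or _b are one class to them, and where a whole thing is asked for, a point or a joint stands for the part that bears it (a point fixed in the world has none). Each returns a list of dicts, best first, with "conf" (0 to 1); they miss things now and then, are a little off and sometimes report something else, mostly with a low value. They report only what shows in the picture. A call takes as long as a camera call.
- models.silhouettes(query, picture): "mask" (420x560 bool, what is visible of it) and "rect" ([left, top, right, bottom] in pixels, round what is visible of it).
The state is a dict: "clock": time; "joints": joint angles; "joint_vel": joint speeds; "joint_efforts": joint torques, N m; "eef_pos": TCP position; "orientation": TCP orientation; "contact_force": force on the tool from outside, world axes, zero at the start; "ft_torque": the same for the moment, N m; "opening": finger opening in m.
Only numpy, scipy, OpenCV 4.12 (cv2) and the standard library are available. Lean on these libraries where they do the work, as an engineer would, in place of code of your own. Each camera call takes 0.05 s, during which the arm holds its last target. There are 200 camera calls.

## Working session

There is one attempt and no reset: what is moved stays moved. The work goes in short steps, Python scripts to look and compute and a tool call to move; the robot and the scene stay as the last step left them, time stands still between calls to the robot, and variables do not carry over. Pictures are saved under pics/ and viewed, about 8 in all and at most 12, crops included, and the job is handed in when it is done.

Besides the shell and the picture viewer there is one more tool, called after "Emit:" by a JSON object that holds its "op" and its "data". drive_tool: Moves the arm, as the interface text tells. Its arguments: {"type":"object","properties":{"rows":{"type":"array"}},"required":["rows"]}

```bash
mkdir -p pics; cat > h.py <<'E'
import numpy as np, cv2
from station import r, eyes, ticket, models
def cloud(p):
    d=p["depth"]; h,w=d.shape; f=h/2/np.tan(np.radians(p["fov_y"])/2)
    v,u=np.mgrid[0:h,0:w]; K=np.array([[f,0,p["cx"]],[0,f,p["cy"]],[0,0,1]],float)
    xy=cv2.undistortPoints(np.stack([u,v],-1).reshape(-1,1,2).astype(np.float64),K,np.array([p["k1"],0,0,0,0.])).reshape(h,w,2)
    C=np.dstack([xy*d[...,None],d]).reshape(-1,3)
    X=((C-p["t"])@np.array(p["R"])).reshape(h,w,3); X[d<=0]=np.nan
    return X
def save(p,n,box=None,s=1):
    im=cv2.cvtColor(p["image"],cv2.COLOR_RGB2BGR)
    if box: im=im[box[1]:box[3],box[0]:box[2]]
    cv2.imwrite("pics/"+n,cv2.resize(im,None,fx=s,fy=s))
E
python3 - <<'E'
from h import *
np.set_printoptions(precision=4,suppress=True)
print(r.observe())
for c in("scene","top"):
    p=eyes.camera(c); save(p,c+"0.png"); X=cloud(p)
    print(c,"cam",-np.array(p["R"]).T@p["t"],p["fov_y"])
    for n in("chuck_mid","socket","cone_mid","prong_mid"):
        for m in models.silhouettes(n,p)[:2]:
            q=X[m["mask"]]; q=q[~np.isnan(q[:,0])]
            t=q[q[:,2]>np.percentile(q[:,2],99)-.006]
            print(n,round(m["conf"],2),m["rect"],len(q),"med",np.median(q,0),"topmean",t.mean(0),"lo",np.percentile(q,2,axis=0),"hi",np.percentile(q,98,axis=0))
E
```

```text
{'clock': 0.0, 'joints': array([-1.2746,  0.1245,  1.6517,  0.    ,  1.3675, -0.0826]), 'joint_vel': array([ 0.0009,  0.    ,  0.0011, -0.0009, -0.0022,  0.0006]), 'joint_efforts': array([ -0.0022, -42.3618, -36.5453,  -0.    ,   0.0069,   0.    ]), 'eef_pos': array([ 0.2402, -0.6033,  0.23  ]), 'orientation': array([ 0.9821,  0.1883, -0.0001, -0.0011]), 'contact_force': array([ 0.2958, -0.6498,  0.0593]), 'ft_torque': array([-0.0116,  0.0048, -0.0056]), 'opening': 0.08563822994338505}
scene cam [0.0302 0.6654 0.5034] 57.10281764370797
chuck_mid 0.81 [264.9, 227.3, 281.6, 278.9] 449 med [0.4738 0.1754 0.111 ] topmean [0.4783 0.1684 0.1306] lo [0.4634 0.1585 0.0263] hi [0.4918 0.1828 0.1326]
socket 0.56 [336.2, 189.7, 374.9, 239.0] 1045 med [ 0.4629 -0.1485  0.0267] topmean [ 0.4703 -0.1626  0.0987] lo [ 0.4192 -0.3073  0.0009] hi [ 0.5247 -0.1105  0.1003]
cone_mid 0.68 [333.0, 186.9, 379.3, 238.2] 1052 med [ 0.4626 -0.1484  0.0259] topmean [ 0.4703 -0.1626  0.0987] lo [ 0.4185 -0.2003  0.0017] hi [ 0.5158 -0.1108  0.1003]
cone_mid 0.57 [233.7, 248.7, 252.9, 290.9] 321 med [0.4989 0.2
[... 241 characters left out ...]
68 0.0969]
top cam [0.3986 0.0613 1.142 ] 45.85321686599397
chuck_mid 0.71 [233.7, 220.0, 252.7, 236.3] 278 med [0.4817 0.1608 0.1282] topmean [0.4819 0.1632 0.1316] lo [0.4649 0.1452 0.0966] hi [0.4989 0.1782 0.1345]
socket 0.65 [371.5, 214.2, 416.5, 260.5] 1762 med [ 0.4672 -0.1578  0.0181] topmean [ 0.4703 -0.1649  0.0994] lo [ 0.422  -0.2139  0.0087] hi [ 0.5192 -0.1164  0.1012]
cone_mid 0.45 [205.1, 211.6, 219.8, 228.8] 189 med [0.5035 0.2323 0.0996] topmean [0.5058 0.2343 0.1138] lo [0.4902 0.2196 0.0843] hi [0.5196 0.2497 0.1163]
prong_mid 0.41 [271.9, 232.9, 287.9, 247.8] 115 med [0.4586 0.0922 0.0916] topmean [0.4575 0.0927 0.0975] lo [0.4468 0.0799 0.0865] hi [0.4695 0.1031 0.0999]
```

```bash
python3 -c "
import cv2;a=cv2.imread('pics/scene0.png');b=cv2.imread('pics/top0.png')
cv2.imwrite('pics/both0.png',cv2.resize(cv2.vconcat([a,b]),(400,600)))"
```

```text
(no output)
```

View pics/top0.png

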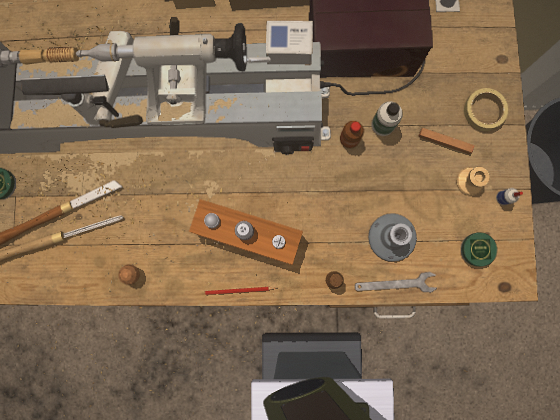

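View pics/scene0.png

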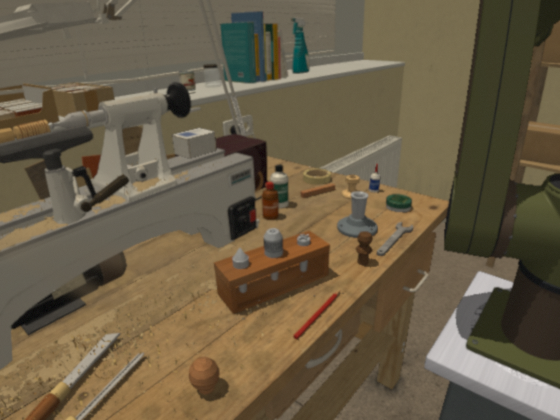

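The top view shows cone (212,220), chuck (244,230), prong (279,241) and socket stand (400,233), in line with the networks. The scene network's "cone" at (356,212) is really the stand. Next I refine the centres and get the first move.

```bash
cat >> h.py <<'E'
from scipy.spatial.transform import Rotation as Ro
def go(tgt,yaw_y=None):
    s=r.observe(); R=Ro.from_quat(s["orientation"]).as_matrix()
    d=np.array(tgt)-s["eef_pos"]; a=np.degrees(np.arctan2(R[1,1],R[0,1]))
    print("t",s["clock"],"pos",s["eef_pos"].round(4),"yaw_y",a.round(2),"F",s["contact_force"].round(2),"op",round(s["opening"],4))
    print("shift",(R.T@d).round(4),"turn",None if yaw_y is None else round((-(yaw_y-a)+90)%180-90,1), "tilt", R[:2,2].round(4))
E
python3 - <<'E'
from h import *
np.set_printoptions(precision=4,suppress=True)
for c in("top","scene"):
    p=eyes.camera(c);X=cloud(p)
    def pts(cx,cy,rad,z0,z1):
        m=(np.hypot(X[...,0]-cx,X[...,1]-cy)<rad)&(X[...,2]>z0)&(X[...,2]<z1); return X[m]
    for n,a in dict(sock=(.470,-.164,.035,.092,.106),chuck=(.482,.163,.02,.126,.14),body=(.482,.163,.025,.115,.14)).items():
        q=pts(*a); (x,y),rad=cv2.minEnclosingCircle(q[:,:2].astype(np.float32)); print(c,n,len(q),x,y,rad,q.mean(0),q[:,2].max())
go((.482,.163,.23),-18.4)
E
```

```text
top sock 269 0.47067204117774963 -0.16502191126346588 0.023313473910093307 [ 0.4705 -0.1654  0.0987] 0.10542204571891108
top chuck 176 0.4829273819923401 0.16405320167541504 0.016334744170308113 [0.4821 0.1633 0.1307] 0.13571331279077622
top body 261 0.4827296733856201 0.1627502292394638 0.019331248477101326 [0.4815 0.1624 0.1279] 0.13571331279077622
scene sock 121 0.47013378143310547 -0.16555342078208923 0.02474171854555607 [ 0.471  -0.1631  0.0977] 0.1013493248215072
scene chuck 105 0.48039141297340393 0.1650816649198532 0.015025346539914608 [0.4796 0.1675 0.1304] 0.1334290807663519
scene body 215 0.4803013801574707 0.1676771342754364 0.01798323728144169 [0.4771 0.1707 0.1254] 0.1334290807663519
t 0.6 pos [ 0.2403 -0.6039  0.2313] yaw_y -68.29 F [ 0.67  0.13 -0.67] op 0.0854
shift [ 0.5082 -0.6232  0.0013] turn -49.9 tilt [-0. -0.]
```

Emit:
{"op": "drive_tool", "data": {"rows": [[[0.025,-0.031,0,-4,1],[0.05,-0.062,0,-8,1],[0.075,-0.093,0,-12,1],[0.1,-0.124,0,-16,1],[0.125,-0.155,0,-20,1],[0.15,-0.186,0,-24,1],[0.175,-0.217,0,-28,1],[0.2,-0.246,0,-32,1]]]}}

```text
clock: 1.27
eef_pos: [0.3353, -0.2995, 0.2315]
orientation: [0.892, 0.453, 0.0, 0.0]
contact_force: [1.0, 0.2, -0.2]
opening: 0.0854
```

```bash
python3 -c "
from h import *
go((.482,.1635,.2),-18.4)"
```

```text
t 1.2667 pos [ 0.3353 -0.2995  0.2315] yaw_y -36.13 F [ 1.04  0.2  -0.15] op 0.0854
shift [ 0.4605 -0.1545  0.0314] turn -17.7 tilt [ 0.0005 -0.0004]
```

Emit:
{"op": "drive_tool", "data": {"rows": [[[0.038,-0.012,0,-3,1],[0.076,-0.025,0,-6,1],[0.114,-0.038,0,-9,1],[0.152,-0.051,0,-12,1],[0.19,-0.064,0,-15,1],[0.228,-0.077,0,-17.7,1],[0.266,-0.09,0,-17.7,1],[0.3,-0.1,0,-17.7,1]]]}}

```text
clock: 1.93
eef_pos: [0.4323, 0.002, 0.2318]
orientation: [0.812, 0.584, 0.001, 0.0]
contact_force: [0.6, -0.6, 0.6]
opening: 0.0853
```

```bash
python3 -c "
from h import *
go((.482,.1635,.2),-18.4)"
```

```text
t 1.9333 pos [0.4323 0.002  0.2318] yaw_y -18.54 F [ 0.63 -0.58  0.57] op 0.0853
shift [ 0.1689 -0.0043  0.0319] turn -0.1 tilt [0.0016 0.    ]
```

Emit:
{"op": "drive_tool", "data": {"rows": [[[0.038,-0.001,0,0,1],[0.076,-0.002,0,0,1],[0.114,-0.003,0,0,1],[0.15,-0.004,0,0,1],[0.169,-0.0043,0.01,0,1],[0.169,-0.0043,0.03,0,1],[0.169,-0.0043,0.032,0,1],[0.169,-0.0043,0.032,0,1]]]}}

```text
clock: 2.6
eef_pos: [0.4808, 0.161, 0.1977]
orientation: [0.812, 0.584, -0.002, -0.001]
contact_force: [0.5, -0.0, 1.0]
opening: 0.0853
```

```bash
python3 -c "
from h import *
go((.482,.1635,.087),-18.4)
p=eyes.camera('scene');save(p,'s1.png',(180,150,400,315),3)"
```

```text
t 2.6 pos [0.4808 0.161  0.1977] yaw_y -18.57 F [ 0.52 -0.03  0.97] op 0.0853
shift [0.0029 0.0007 0.1107] turn -0.2 tilt [-0.0036 -0.0009]
```

View pics/s1.png

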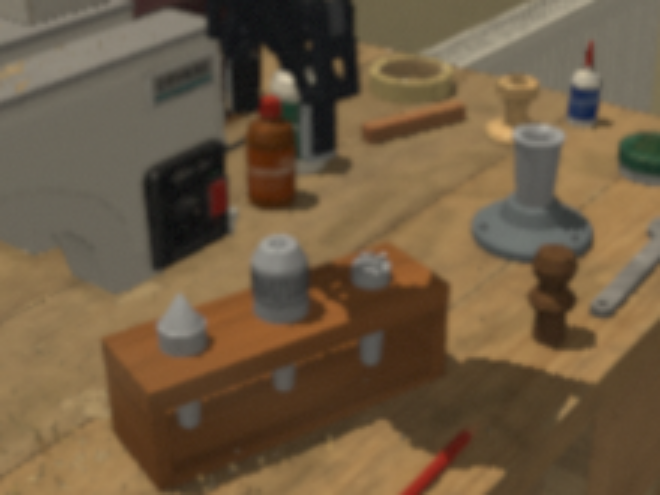

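The view shows cone (183,325), chuck (280,280) and prong (372,270). The open fingers hang centred over the chuck (tips about 240 and 325), so I descend.

Emit:
{"op": "drive_tool", "data": {"rows": [[[0.0025,0.001,0.015,0,1],[0.0025,0.001,0.03,0,1],[0.0025,0.001,0.045,0,1],[0.0025,0.001,0.06,0,1],[0.0025,0.001,0.075,0,1],[0.0025,0.001,0.09,0,1],[0.0025,0.001,0.102,0,1],[0.0025,0.001,0.11,0,1]]]}}

```text
clock: 3.32
eef_pos: [0.4839, 0.1625, 0.0891]
orientation: [0.812, 0.583, 0.0, 0.0]
contact_force: [-0.5, 0.0, -0.2]
opening: 0.0854
```

```bash
python3 -c "
from h import *
go((.482,.1635,.087),-18.4)"
```

```text
t 3.3167 pos [0.4839 0.1625 0.0891] yaw_y -18.67 F [-0.45  0.04 -0.21] op 0.0854
shift [ 0.0003 -0.0021  0.0021] turn -0.3 tilt [0.0003 0.    ]
```

Emit:
{"op": "drive_tool", "data": {"rows": [[[0,-0.002,0.001,0,0.5],[0,-0.002,0.001,0,0],[0,-0.002,0.001,0,-1],[0,-0.002,0.001,0,-1],[0,-0.002,0.001,0,-1],[0,-0.002,0.001,0,-1],[0,-0.002,0.001,0,-1],[0,-0.002,0.001,0,-1]]]}}

```text
clock: 3.98
eef_pos: [0.483, 0.1641, 0.0899]
orientation: [0.812, 0.584, 0.001, 0.001]
contact_force: [-0.3, -0.4, 5.4]
opening: 0.0363
```

Emit:
{"op": "drive_tool", "data": {"rows": [[[0,0,0,0,-1],[0,0,0,0,-1],[0,0,-0.003,0,-1],[0,0,-0.008,0,-1],[0,0,-0.015,0,-1],[0,0,-0.022,0,-1],[0,0,-0.03,0,-1],[0,0,-0.04,0,-1]]]}}

```text
clock: 4.65
eef_pos: [0.4811, 0.1637, 0.1285]
orientation: [0.812, 0.584, -0.001, -0.0]
contact_force: [-0.6, -0.8, -2.8]
opening: 0.036
```

```bash
python3 -c "
from h import *
go((.482,.1635,.23),-18.4)
p=eyes.camera('scene');save(p,'s2.png',(180,150,400,315),3)"
```

```text
t 4.65 pos [0.4811 0.1637 0.1285] yaw_y -18.6 F [-0.61 -0.77 -2.78] op 0.036
shift [-0.      0.0007 -0.1015] turn -0.2 tilt [-0.0018 -0.0002]
```

View pics/s2.png

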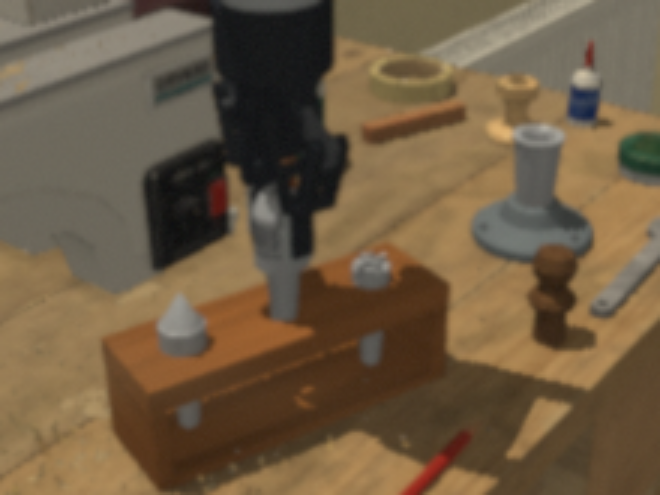

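The chuck is in the grip and hangs upright (crop 280,240), shank still partly in the hole. The other two fittings are in place. Keep lifting.

Emit:
{"op": "drive_tool", "data": {"rows": [[[0,0,-0.015,0,-1],[0,0,-0.03,0,-1],[0,0,-0.045,0,-1],[0,0,-0.06,0,-1],[0,0,-0.072,0,-1],[0,0,-0.084,0,-1],[0,0,-0.09,0,-1],[0,0,-0.09,0,-1]]]}}

```text
clock: 5.37
eef_pos: [0.4827, 0.164, 0.2204]
orientation: [0.812, 0.584, 0.001, 0.001]
contact_force: [0.9, 0.7, -2.9]
opening: 0.0365
```

```bash
python3 -c "
from h import *
go((.4705,-.165,.218),-18.4)"
```

```text
t 5.3667 pos [0.4827 0.164  0.2204] yaw_y -18.6 F [ 0.92  0.74 -2.95] op 0.0365
shift [-0.3158  0.0933  0.0021] turn -0.2 tilt [0.0031 0.0007]
```

Emit:
{"op": "drive_tool", "data": {"rows": [[[-0.012,0.004,0,0,-1],[-0.034,0.01,0,0,-1],[-0.056,0.017,0,0,-1],[-0.079,0.023,0,0,-1],[-0.101,0.03,0,0,-1],[-0.124,0.037,0,0,-1],[-0.146,0.043,0,0,-1],[-0.168,0.05,0,0,-1]]]}}

```text
clock: 6.03
eef_pos: [0.4745, -0.013, 0.2169]
orientation: [0.812, 0.583, -0.001, -0.001]
contact_force: [0.2, 0.9, -3.1]
opening: 0.0362
```

Emit:
{"op": "drive_tool", "data": {"rows": [[[-0.024,0.007,0,0,-1],[-0.05,0.015,0,0,-1],[-0.076,0.022,0,0,-1],[-0.1,0.03,0,0,-1],[-0.12,0.035,0,0,-1],[-0.136,0.04,0,0,-1],[-0.146,0.043,0,0,-1],[-0.148,0.0435,0,0,-1]]]}}

```text
clock: 6.7
eef_pos: [0.4688, -0.167, 0.2172]
orientation: [0.813, 0.583, -0.001, -0.001]
contact_force: [-0.3, 1.1, -2.6]
opening: 0.0365
```

Emit:
{"op": "drive_tool", "data": {"rows": [[[0,0,0,0,-1],[0,0,0,0,-1],[0,0,0,0,-1],[0,0,0,0,-1],[0,0,0,0,-1],[0,0,0,0,-1],[0,0,0,0,-1],[0,0,0,0,-1]]]}}

```text
clock: 7.37
eef_pos: [0.4698, -0.1653, 0.2184]
orientation: [0.812, 0.584, 0.0, 0.0]
contact_force: [-0.3, -0.6, -2.6]
opening: 0.0361
```

```bash
python3 - <<'E'
from h import *
np.set_printoptions(precision=4,suppress=True)
go((.4705,-.165,.218),-18.4)
p=eyes.camera('scene');save(p,'s3.png',(280,110,440,260),4);X=cloud(p)
# shank centreline vs sleeve axis at scene view
for z in np.arange(.14,.2,.01):
    m=(np.hypot(X[...,0]-.47,X[...,1]+.165)<.03)&(abs(X[...,2]-z)<.005); q=X[m]
    if len(q): print(round(z,3),len(q),q.mean(0),q.min(0),q.max(0))
E
```

```text
t 7.3667 pos [ 0.4698 -0.1653  0.2184] yaw_y -18.57 F [-0.28 -0.63 -2.64] op 0.0361
shift [0.0005 0.0006 0.0004] turn -0.2 tilt [ 0.0001 -0.    ]
0.14 2 [ 0.4661 -0.1632  0.1438] [ 0.465  -0.1638  0.1437] [ 0.4672 -0.1626  0.1439]
0.15 19 [ 0.4675 -0.1597  0.1501] [ 0.4618 -0.1641  0.146 ] [ 0.476  -0.1557  0.154 ]
0.16 26 [ 0.4673 -0.1594  0.1602] [ 0.4609 -0.166   0.1557] [ 0.4758 -0.1561  0.1644]
0.17 23 [ 0.4666 -0.1588  0.1701] [ 0.4596 -0.1656  0.1654] [ 0.4764 -0.1548  0.1744]
0.18 31 [ 0.4661 -0.1577  0.1798] [ 0.4587 -0.1655  0.1751] [ 0.4772 -0.1531  0.1847]
0.19 32 [ 0.4653 -0.1575  0.1903] [ 0.4578 -0.1676  0.1853] [ 0.4761 -0.1525  0.1944]
```

View pics/s3.png

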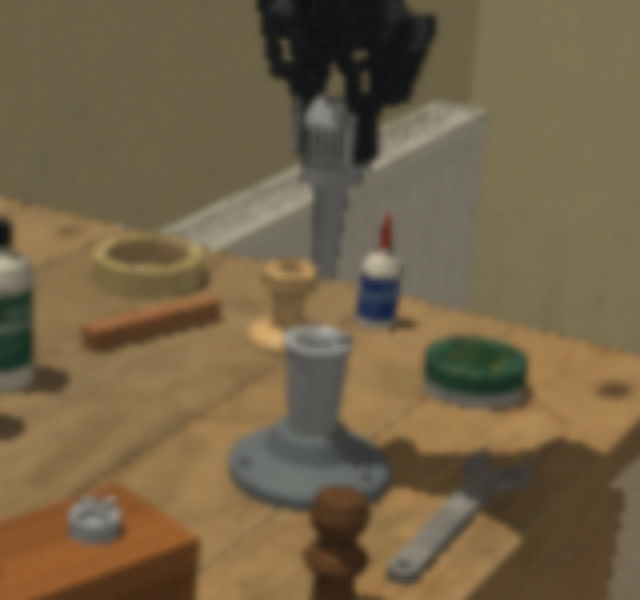

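The shank tip (325,275) hangs on the sleeve's axis (rim at 318,338). TCP-to-mid offset is about 14.6 mm, so loose seating should come near TCP z = 0.1315. I lower slowly.

Emit:
{"op": "drive_tool", "data": {"rows": [[[0,0,0.008,0,-1],[0,0,0.018,0,-1],[0,0,0.028,0,-1],[0,0,0.038,0,-1],[0,0,0.048,0,-1],[0,0,0.056,0,-1],[0,0,0.062,0,-1],[0,0,0.065,0,-1]]]}}

```text
clock: 8.08
eef_pos: [0.4691, -0.1652, 0.1517]
orientation: [0.812, 0.584, -0.0, -0.001]
contact_force: [0.2, -0.0, -2.7]
opening: 0.0361
```

Emit:
{"op": "drive_tool", "data": {"rows": [[[0,0,0.003,0,-1],[0,0,0.006,0,-1],[0,0,0.009,0,-1],[0,0,0.012,0,-1],[0,0,0.015,0,-1],[0,0,0.017,0,-1],[0,0,0.018,0,-1],[0,0,0.018,0,-1]]]}}

```text
clock: 8.75
eef_pos: [0.4695, -0.1654, 0.135]
orientation: [0.812, 0.584, -0.0, -0.0]
contact_force: [0.3, 0.5, -2.8]
opening: 0.0364
```

```bash
python3 - <<'E'
from h import *
go((.4705,-.165,.1325),-18.4)
E
```

```text
t 8.75 pos [ 0.4695 -0.1654  0.135 ] yaw_y -18.59 F [ 0.28  0.49 -2.76] op 0.0364
shift [0.0007 0.0008 0.0025] turn -0.2 tilt [-0.0004  0.0002]
```

Still hanging free. Lower by 1 mm increments.

Emit:
{"op": "drive_tool", "data": {"rows": [[[0.0005,0.0005,0.001,0,-1],[0.0005,0.0005,0.0015,0,-1],[0.0005,0.0005,0.002,0,-1],[0.0005,0.0005,0.0025,0,-1],[0.0005,0.0005,0.0025,0,-1],[0.0005,0.0005,0.0025,0,-1],[0.0005,0.0005,0.0025,0,-1],[0.0005,0.0005,0.0025,0,-1]]]}}

```text
clock: 9.42
eef_pos: [0.4704, -0.1652, 0.1329]
orientation: [0.812, 0.584, 0.0, 0.0]
contact_force: [-0.3, 0.2, -2.7]
opening: 0.0362
```

Emit:
{"op": "drive_tool", "data": {"rows": [[[0,0,0.0005,0,-1],[0,0,0.001,0,-1],[0,0,0.0015,0,-1],[0,0,0.0015,0,-1],[0,0,0.0015,0,-1],[0,0,0.0015,0,-1],[0,0,0.0015,0,-1],[0,0,0.0015,0,-1]]]}}

```text
clock: 10.08
eef_pos: [0.4705, -0.1653, 0.1319]
orientation: [0.812, 0.584, 0.0, 0.0]
contact_force: [-2.0, 0.7, 4.4]
opening: 0.0362
```

Seated (+4.4 N). Release.

Emit:
{"op": "drive_tool", "data": {"rows": [[[0,0,-0.0005,0,-1],[0,0,-0.001,0,-0.5],[0,0,-0.001,0,0],[0,0,-0.001,0,0.5],[0,0,-0.001,0,1],[0,0,-0.001,0,1],[0,0,-0.001,0,1],[0,0,-0.001,0,1]]]}}

```text
clock: 10.75
eef_pos: [0.4704, -0.1652, 0.1324]
orientation: [0.812, 0.584, 0.0, 0.0]
contact_force: [-0.7, -0.1, -0.5]
opening: 0.0855
```

```bash
python3 - <<'E'
from h import *
go((.4705,-.165,.1325),-18.4)
p=eyes.camera('scene');save(p,'s4.png',(280,110,440,260),4)
E
```

```text
t 10.75 pos [ 0.4704 -0.1652  0.1324] yaw_y -18.6 F [-0.68 -0.06 -0.47] op 0.0855
shift [ 0.0002 -0.     -0.0001] turn -0.2 tilt [ 0.0002 -0.0001]
```

View pics/s4.png

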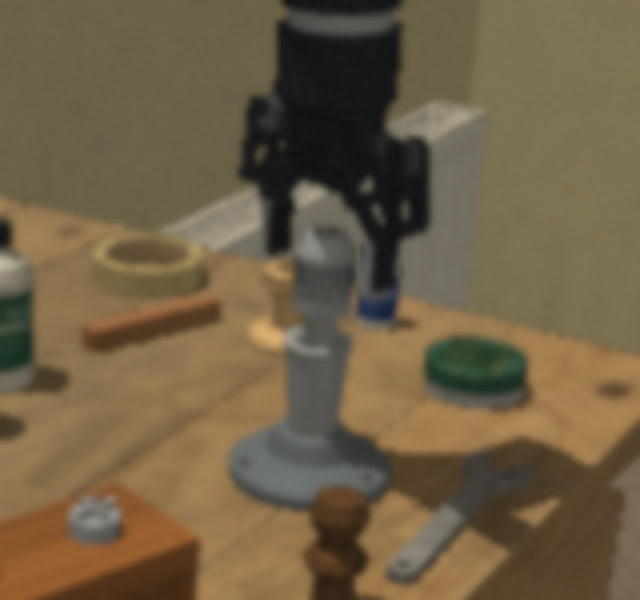

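The chuck stands upright in the socket (crop 325,270), with shank showing above the rim and the fingers clear. Raise, then close.

Emit:
{"op": "drive_tool", "data": {"rows": [[[0,0,-0.006,0,1],[0,0,-0.016,0,1],[0,0,-0.028,0,1],[0,0,-0.042,0,1],[0,0,-0.056,0,1],[0,0,-0.07,0,1],[0,0,-0.078,0,1],[0,0,-0.08,0,1]]]}}

```text
clock: 11.47
eef_pos: [0.4716, -0.1658, 0.2157]
orientation: [0.812, 0.584, 0.001, 0.002]
contact_force: [-0.4, -0.0, -0.4]
opening: 0.0861
```

Emit:
{"op": "drive_tool", "data": {"rows": [[[0,0,0,0,-1],[0,0,0,0,-1],[0,0,0,0,-1],[0,0,0,0,-1],[0,0,0,0,-1],[0,0,0,0,-1],[0,0,0,0,-1],[0,0,0,0,-1]]]}}

```text
clock: 12.13
eef_pos: [0.4703, -0.1651, 0.2121]
orientation: [0.812, 0.584, -0.0, -0.0]
contact_force: [0.1, -0.6, 0.7]
opening: 0.0002
```

```bash
python3 - <<'E'
from h import *
np.set_printoptions(precision=4,suppress=True)
go((.4705,-.165,.178),-18.4)
p=eyes.camera('scene');X=cloud(p)
m=(np.hypot(X[...,0]-.47,X[...,1]+.165)<.025)&(X[...,2]>.12)&(X[...,2]<.195);q=X[m]
t=q[q[:,2]>.166];print(len(q),q.mean(0),np.sort(q[:,2])[-12:],t.mean(0),cv2.minEnclosingCircle(t[:,:2].astype(np.float32)))
E
```

```text
t 12.1333 pos [ 0.4703 -0.1651  0.2121] yaw_y -18.6 F [ 0.05 -0.56  0.75] op 0.0002
shift [0.0002 0.0002 0.0341] turn -0.2 tilt [-0.0003  0.0002]
313 [ 0.4643 -0.1534  0.1504] [0.1723 0.1723 0.1724 0.1725 0.1725 0.1726 0.1726 0.1726 0.1729 0.1731
 0.1734 0.1738] [ 0.4671 -0.1587  0.1703] ((0.46786928176879883, -0.1603136658668518), 0.015550697222352028)
```

Nose at z≈0.173. Press down in slow steps.

Emit:
{"op": "drive_tool", "data": {"rows": [[[0,0,0.008,0,-1],[0,0,0.018,0,-1],[0,0,0.028,0,-1],[0,0,0.033,0,-1],[0,0,0.036,0,-1],[0,0,0.038,0,-1],[0,0,0.04,0,-1],[0,0,0.042,0,-1]]]}}

```text
clock: 12.85
eef_pos: [0.4719, -0.1659, 0.1728]
orientation: [0.812, 0.584, 0.001, 0.002]
contact_force: [-0.2, -0.3, 8.7]
opening: 0.0
```

Emit:
{"op": "drive_tool", "data": {"rows": [[[0,0,0.001,0,-1],[0,0,0.002,0,-1],[0,0,0.003,0,-1],[0,0,0.004,0,-1],[0,0,0.005,0,-1],[0,0,0.006,0,-1],[0,0,0.007,0,-1],[0,0,0.008,0,-1]]]}}

```text
clock: 13.52
eef_pos: [0.4722, -0.1661, 0.1654]
orientation: [0.812, 0.584, 0.001, 0.002]
contact_force: [-1.1, 0.3, 8.7]
opening: 0.0002
```

Emit:
{"op": "drive_tool", "data": {"rows": [[[0,0,0.001,0,-1],[0,0,0.002,0,-1],[0,0,0.003,0,-1],[0,0,0.004,0,-1],[0,0,0.005,0,-1],[0,0,0.005,0,-1],[0,0,0.005,0,-1],[0,0,0.005,0,-1]]]}}

```text
clock: 14.18
eef_pos: [0.4721, -0.166, 0.1601]
orientation: [0.812, 0.584, 0.001, 0.002]
contact_force: [-0.2, 0.7, 7.2]
opening: -0.0003
```

Emit:
{"op": "drive_tool", "data": {"rows": [[[0,0,0.001,0,-1],[0,0,0.002,0,-1],[0,0,0.003,0,-1],[0,0,0.004,0,-1],[0,0,0.004,0,-1],[0,0,0.004,0,-1],[0,0,0.004,0,-1],[0,0,0.004,0,-1]]]}}

```text
clock: 14.85
eef_pos: [0.4744, -0.1671, 0.1598]
orientation: [0.812, 0.584, 0.003, 0.005]
contact_force: [-0.3, 1.3, 16.8]
opening: 0.0001
```

Solid stop: 16.8 N with no further travel, TCP at 0.160, the expected home height. Back off and check.

Emit:
{"op": "drive_tool", "data": {"rows": [[[0,0,-0.005,0,-1],[0,0,-0.01,0,-1],[0,0,-0.02,0,-1],[0,0,-0.04,0,-1],[0,0,-0.06,0,-1],[0,0,-0.08,0,-1],[0,0,-0.1,0,-1],[0,0,-0.11,0,-1]]]}}

```text
clock: 15.52
eef_pos: [0.471, -0.1655, 0.2662]
orientation: [0.812, 0.584, 0.001, 0.001]
contact_force: [0.5, -0.5, 0.4]
opening: -0.0001
```

Emit:
{"op": "drive_tool", "data": {"rows": [[[0,0,0,0,-1],[0,0,0,0,-1],[0,0,0,0,-1],[0,0,0,0,-1],[0,0,0,0,-1],[0,0,0,0,-1],[0,0,0,0,-1],[0,0,0,0,-1]]]}}

```text
clock: 16.18
eef_pos: [0.4702, -0.1652, 0.263]
orientation: [0.812, 0.584, -0.0, -0.0]
contact_force: [-1.1, -0.0, -0.6]
opening: 0.0001
```

```bash
python3 - <<'E'
from h import *
np.set_printoptions(precision=4,suppress=True)
go((.4705,-.165,.178),-18.4)
p=eyes.camera('scene');X=cloud(p);save(p,'s5.png',(220,110,440,275),3.5)
m=(np.hypot(X[...,0]-.47,X[...,1]+.165)<.025)&(X[...,2]>.12)&(X[...,2]<.2);q=X[m]
print(len(q),np.sort(q[:,2])[-12:])
E
```

```text
t 16.1833 pos [ 0.4702 -0.1652  0.263 ] yaw_y -18.6 F [-1.08 -0.04 -0.64] op 0.0001
shift [0.0002 0.0003 0.085 ] turn -0.2 tilt [-0.0005  0.0003]
251 [0.1604 0.1605 0.1605 0.1605 0.1605 0.1606 0.1606 0.1608 0.1608 0.161
 0.161  0.1615]
```

View pics/s5.png

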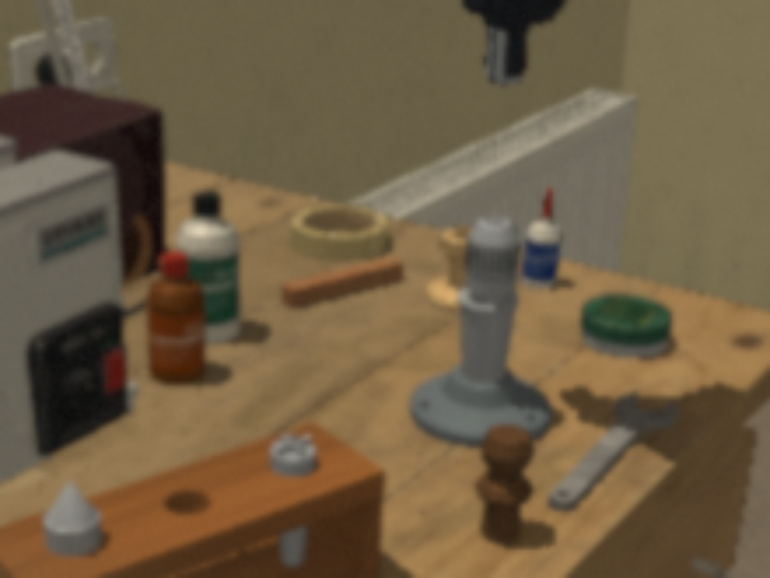

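The chuck is driven home and upright in the sleeve (490,260), nose at z≈0.160. The hand is clear above it (500,60), and the cone (72,520) and prong (293,455) are still in the rack.

```bash
python3 -c "
from station import ticket
print(ticket.job_done())"
```

```text
the job is handed in; nothing more can be done
None
```

I moved the drill chuck from the rack to the socket, let go of it, then pressed it home with the closed fingers and handed the job in at about 16 s. `job_done` gives no verdict, so the results below are from my own checks.

- **Loose fit:** The chuck stood upright in the socket, with shank showing above the rim. The open fingers read no load beyond sensor noise. The nose was at about 0.173 m, against the expected 0.174 m.
- **Driven home:** It moved down under 7 to 9 N, then stopped solidly at 16.8 N with the fingertips at 0.160 m. After backing off, the depth image put the nose at about 0.160 to 0.161 m. That puts the chuck's point about 32 to 33 mm above the rim, where less than 36 mm is required.
- **At hand-in:** The last picture showed the chuck upright, the hand clear about 10 cm above it, and the cone and prong centres still in the rack.

Two readings disagreed along the way. The scene camera network first labelled the stand as the cone centre, which I ruled out from the pictures. That camera also put the loose chuck's nose about 5 mm towards itself from the socket axis. I took this as a bias from the one-sided view. I did not re-measure how well the chuck is centred after driving it home.

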